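# Clear the goniometer's sweep and take its arm once round

## Robot

A 7-joint arm with a two-finger parallel gripper is mounted at the origin on a cart in front of the work surface, level with it; the furniture and walls round the work are solid. World frame = base frame: x ahead of the robot, y to its left, z up, the work surface at z = 0. Lengths are in m, angles in rad, forces in N, time in s.
With the tool pointing down it reaches from about 0.4 to 0.85 m from the base axis. Payload 6.9 kg.
Tool frame: the origin (TCP) lies midway between the tips of the shut fingers; the grasp point (between the pads) lies behind it (ctrl.pinch_z is the z of the grasp point in the tool frame, in m); z points along the fingers, y is the line along which they close (so a half turn about z gives the same grasp; the last joint's range is limited). The gripper opens to 85 mm and grips with 20 to 120 N. Pads are 22 mm wide; open, the fingers measure 114 mm over their backs; the gripper's body (76 mm by 85 mm) begins 54 mm behind the grasp point. The pads swing forward as they close: fully open they stand 13 mm farther back than shut.
Start: joints at [1.341, 0.507, -0.238, 1.5, 0.126, 1.149, -0.155], TCP at [0.205, -0.59, 0.231] pointing down, gripper open.
Joint ranges: [-3.08, 3.08], [-0.24, 2.05], [-1.43, 1.35], [0, 2.5], [-1.52, 4.66], [0.17, 1.96], [-2.89, 2.89]. Speed limits (rad/s): [2.39, 2.39, 3.14, 3.14, 3.14, 3.14, 3.14].

## Interface

Orientations are given as a unit quaternion [w, x, y, z].
In Python, from station import ctrl, get_state, vision, ticket, models gives the robot as it stands. Calls block until the motion is done:
- ctrl.movep(position, orientation): joint-space move of the TCP to a pose.
- ctrl.movel(position, frame=None, max_speed=0.15): straight line of the TCP; frame=None keeps the orientation; max_speed is the mean speed in m/s.
- ctrl.set_joints(angles): joint-space move.
- ctrl.ungrasp() and ctrl.close_gripper(force=None): open the fingers fully, or close them until they stop; force is the grip in N (None keeps the last).
- ctrl.pause(seconds).
- ctrl.ik(position, orientation): joint angles nearest the present ones, or None.
- get_state(): the state.
- vision.grab_frame(name): name is "scene" or "side" or "wrist"; returns (picture, depth): 480x640x3 uint8, blue, green, red; 480x640 float32, m along the optical axis (not along the pixel's ray), 0 where there is no reading.
- vision.camera_info(name): a dict with "mtx" (3x3 intrinsics, pixels), "R" (3x3) and "t" (3): a world point X has camera coordinates R X + t; the wrist camera has in their place "hand_eye" (4x4, takes a point from camera to tool coordinates, whose origin is the TCP and whose axes are the flange's). Camera axes: x right, y down, z forward; pixel columns grow to the right and rows downward; lengths in m; the calibration is good to about 2 mm. The wrist camera is an equidistant fisheye: a pixel r from the principal point sees the ray r / f radians off the axis. A picture is of the moment at which its call begins: read the wrist's pose just before it. camera_info takes no time and is no camera call.
A pose or a line that the arm cannot do raises ctrl.Unreachable and nothing moves.
- ticket.close_job(): hands the job in; it is judged then, once.
Trained networks look in the newest picture that a camera, given by its name, has taken for a name from the list of things; names that differ only in an ending like _2 or _b are one class to them, and where a whole thing is asked for, a point or a joint stands for the part that bears it (a point fixed in the world has none). Each returns a list of dicts, best first, with "p" (0 to 1); they miss things now and then, are a little off and sometimes report something else, mostly with a low value. They report only what shows in the picture. A call takes as long as a camera call. They do not tell look-alikes from the thing itself.
- models.recognise(camera, target): "point" ([column, row] in pixels, amid what is visible of it).
- models.masks_of(camera, target): "mask" (480x640 bool, what is visible of it) and "point" ([column, row] in pixels, amid what is visible of it).
The state is a dict: "time": time; "qpos": joint angles; "qd": joint speeds; "tau": joint torques, N m; "tcp_pos": TCP position; "eef_rot": TCP orientation; "contact_force": force on the tool from outside, world axes, zero at the start; "wrist_torque": the same for the moment, N m; "width": finger opening in m; "gripper_force": force on a finger pad.
Only numpy, scipy, OpenCV 4.12 (cv2) and the standard library are available. Lean on these libraries where they do the work, as an engineer would, in place of code of your own. Each camera call takes 0.05 s, during which the arm holds its last target. There are 200 camera calls.

## Task

The detector arm of the goniometer is to be checked before a scan, but something has been left standing in the circle that the arm sweeps. Move that one thing well clear of the circle and stand it upright on the table, leaving the other things where they are; then take the arm by its hand knob through one full turn, either way round, back to its zero position directly opposite the laser head, without it striking anything.

Things in the scene. Friction and masses are not known exactly. Their poses are not given: they have to be found in the camera images.
- goniometer: Bench goniometer, fixed to the table: round black base of 116 mm diameter, aluminium divided circle, a cuvette in the middle (top 97 mm above the table). Origin on the vertical turning axis at the table's surface, z up. Its -x axis is the arm's zero direction, marked by a small steel tab on the circle. Its sample table and base do not turn.
- laser_head (a point): Front face of the laser head, a 29 mm aluminium tube on a post, fixed, on the goniometer's +x side, 168 mm from the turning axis and 80 mm above the table; the tube reaches back to 255 mm from the axis, its top is 100 mm high. The arm passes in front of it without touching.
- swing_arm (a joint): Detector arm's angle about the axis, rad, counterclockwise from above positive, no limits, counts on beyond a turn: 0 = pointing directly away from the laser; a full turn is +6.28 or -6.28. Friction 0.03 N m; stays where left. A bar 38 to 48 mm above the table, reaching 130 mm from the axis, with a 34 mm wide detector head up to 97 mm high below the knob; counterweight 66 mm behind.
- knob_top (a point): Centre of the top of the arm's hand knob, 155 mm above the table and 105 mm from the turning axis: an upright knurled aluminium cylinder, 19 mm in diameter and 47 mm high (108 to 155 mm above the table), highest part of the goniometer. It spins freely about its own axis, so a gripper can hold it without turning all the way round.
- mirror_mount: Loose mirror on a post, 0.3 kg, 154 mm high. Origin on the foot's underside, z up. Foot x -28 to 22, y -25 to 25 mm, 9 mm high. The square plate at the top is 9 mm thick (x -16 to -7), 52 mm wide (y -26 to 26), z 102 to 154 mm: hold it across its side edges, along y. Either this or the bare post stands in the arm's sweep, the other well outside it, to the right.
- bare_post: Loose steel pedestal post, 0.1 kg, 85 mm high: a 12.7 mm shaft on a round foot of 31 mm diameter, 7 mm high. Origin at the centre of the foot's underside, z up.
- bare_table (a point): A point on the table's surface to the left of the goniometer, more than 0.2 m from its axis, in the middle of a bare stretch of 100 mm (x) by 60 mm (y), where either thing can be set down.
Things that resemble listed ones, but are neither listed nor needed, are in the scene too. Leave any blue, orange or yellow look-alike of the bare_post alone.

How it is judged:
By the outcome, as a careful person would: the job done as asked, in the order asked, and still so for the second after the job is handed in, with the robot touching nothing.
It also fails if it takes over 72 s, if anything falls off the work surface, if the arm or the gripper's body presses on something with over 40 N, if the wrist force passes 120 N, or if a joint passes its speed limit or range.

## Working session

There is one attempt and no reset: what is moved stays moved. The work goes in short steps, each a Python script; the robot and the scene stay as the last script left them, time stands still between calls to the robot, and variables do not carry over. Pictures are saved under pics/ and viewed, at most 10 in all, crops included, and the job is handed in when it is done.

```bash
mkdir -p pics; ls
cat > h.py <<'E'
import numpy as np, cv2
from station import ctrl, get_state, vision, ticket, models
def world(cam, depth, uv):
    i=vision.camera_info(cam); K=np.array(i["mtx"]);R=np.array(i["R"]);t=np.array(i["t"])
    uv=np.atleast_2d(uv).astype(int); d=depth[uv[:,1],uv[:,0]]
    p=np.c_[(uv[:,0]-K[0,2])/K[0,0],(uv[:,1]-K[1,2])/K[1,1],np.ones(len(uv))]*d[:,None]
    return (p-t)@R
def proj(cam,X):
    i=vision.camera_info(cam); c=np.array(i["R"])@X+np.array(i["t"]); c=np.array(i["mtx"])@c
    return c[:2]/c[2]
E
python3 - <<'E'
from h import *
for c in ("scene","side"):
    im,d=vision.grab_frame(c); cv2.imwrite(f"pics/{c}0.png",im); np.savez(f"{c}0.npz",im=im,d=d)
    i=vision.camera_info(c); R=np.array(i["R"]);print(c,"campos",-R.T@np.array(i["t"]), "mtx",np.array(i["mtx"])[0,0])
    for n in ("goniometer","laser_head","knob_top","swing_arm","mirror_mount","bare_post"):
        try: r=models.masks_of(c,n)
        except Exception as e: print(n,e); continue
        for o in r[:4]:
            m=o["mask"]&(d>0); v,u=np.nonzero(m)
            if len(u)==0: continue
            W=world(c,d,np.c_[u,v]); hi=W[:,2]>np.percentile(W[:,2],98)-.006
            print(n,round(o["p"],2),np.round(o["point"]),len(u),"med",np.round(np.median(W,0),3),"lo",np.round(np.percentile(W,2,axis=0),3),"hi",np.round(np.percentile(W,98,axis=0),3),"top",np.round(W[hi].mean(0),3))
print(ctrl.pinch_z,get_state())
E
```

```text
pics
scene campos [0.24016568 0.67484987 0.90946256] mtx 440.7149266538824
goniometer 0.65 [313. 278.] 3165 med [0.54  0.066 0.049] lo [0.421 0.011 0.001] hi [0.788 0.108 0.142] top [0.439 0.056 0.149]
laser_head 0.75 [317. 276.] 3153 med [0.54  0.066 0.049] lo [0.421 0.002 0.001] hi [0.788 0.108 0.142] top [0.439 0.056 0.149]
knob_top 0.53 [359. 269.] 122 med [0.438 0.058 0.139] lo [0.431 0.048 0.113] hi [0.448 0.062 0.157] top [0.439 0.055 0.154]
swing_arm 0.82 [338. 281.] 1367 med [0.491 0.061 0.05 ] lo [0.42  0.019 0.037] hi [0.604 0.095 0.153] top [0.439 0.054 0.154]
mirror_mount 0.87 [347. 245.] 771 med [ 0.517 -0.045  0.058] lo [ 0.495 -0.168 -0.001] hi [ 0.575 -0.022  0.155] top [ 0.516 -0.044  0.153]
bare_post 0.67 [334. 213.] 170 med [ 0.606 -0.182  0.017] lo [ 0.594 -0.232 -0.   ] hi [ 0.636 -0.171  0.085] top [ 0.606 -0.183  0.084]
bare_post 0.66 [362. 190.] 112 med [ 0.562 -0.316  0.028] lo [ 0.553 -0.33   0.003] hi [ 0.574 -0.306  0.085] top [ 0.564 -0.317  0.083]
bare_post 0.51 [359. 220.] 155 med [ 0.533 -0.184  0.027] lo [ 0.522 -0.202 -0.   ] hi [ 0.545 -0.172  0.08
[... 1587 characters left out ...]
.7, 'qpos': array([ 1.34149342,  0.50748145, -0.23761354,  1.50022225,  0.12573184,
        1.14888721, -0.15479288]), 'qd': array([ 0.00129796,  0.00093537,  0.0010961 , -0.00052968, -0.00055731,
        0.00147367,  0.00068035]), 'tau': array([ 6.84315492e-04, -6.20173073e+01, -2.18346499e+00, -2.49917954e+01,
        1.39855302e-02,  2.21744885e-03, -6.98563554e-06]), 'tcp_pos': array([ 0.20533291, -0.59029092,  0.23127929]), 'eef_rot': array([-6.22654113e-06,  9.86020167e-01,  1.66626021e-01, -8.50319364e-06]), 'contact_force': array([-0.40699031, -0.36101795,  0.26773364]), 'wrist_torque': array([-0.00100735,  0.01593545,  0.00055565]), 'gripper_force': 0.0, 'width': 0.0849395883283857}
```

Run:
```python
from h import *
a=np.load("scene0.npz")["im"];b=np.load("side0.npz")["im"]
cv2.imwrite("pics/scene_crop.png",cv2.resize(a[150:360,200:480],None,fx=2.8,fy=2.8,interpolation=cv2.INTER_CUBIC))
cv2.imwrite("pics/side_crop.png",cv2.resize(b[190:390,210:470],None,fx=3,fy=3,interpolation=cv2.INTER_CUBIC))
```

```text
(no output)
```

View pics/scene_crop.png

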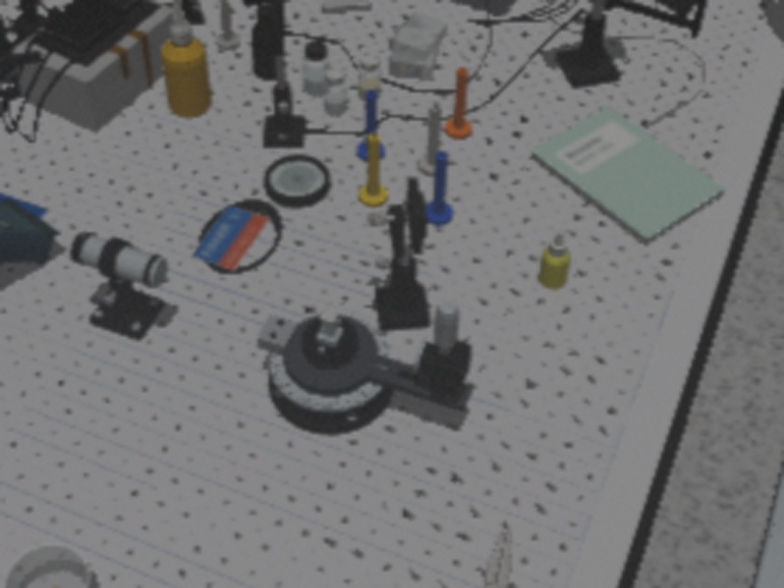

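View pics/side_crop.png

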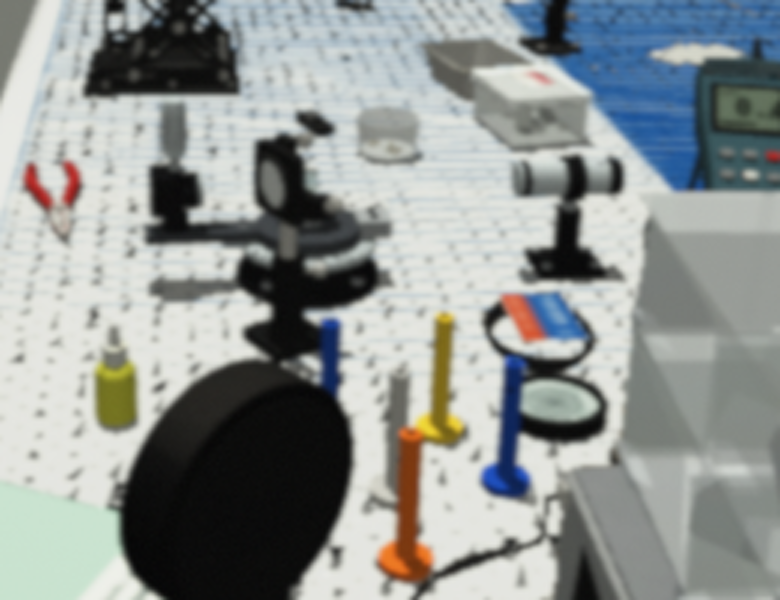

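View pics/scene0.png

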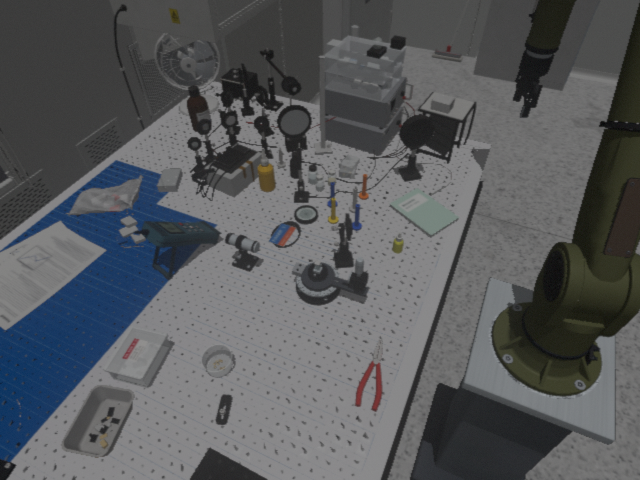

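Run:
```python
from h import *
P=[];C=[]
for c in ("scene","side"):
    z=np.load(c+"0.npz"); d=z["d"]; v,u=np.nonzero(d>0)
    W=world(c,d,np.c_[u,v]); P.append(W)
# knob
for n,W in zip("AB",P):
    s=lambda x0,x1,y0,y1,z0,z1: W[(W[:,0]>x0)&(W[:,0]<x1)&(W[:,1]>y0)&(W[:,1]<y1)&(W[:,2]>z0)&(W[:,2]<z1)]
    k=s(.41,.47,.02,.09,.115,.165); print(n,"knob",len(k),k.min(0).round(4),k.max(0).round(4), "top",k[k[:,2]>.15].mean(0).round(4))
    l=s(.66,.86,.0,.15,.06,.115); print("laser",len(l),l.min(0).round(4),l.max(0).round(4)); 
    m=(l[:,0]-l[:,0].min())
    for lo in np.arange(0,.09,.015):
        q=l[(m>=lo)&(m<lo+.015)]
        if len(q)>3: print("  ",lo.round(3),q.mean(0).round(4),q.max(0).round(4),q.min(0).round(4))
    cu=s(.5,.6,0,.1,.085,.11); print("cuv",len(cu),cu.mean(0).round(4),cu.min(0).round(4),cu.max(0).round(4))
    for z0,z1 in((.1,.125),(.125,.157)):
        mm=s(.47,.57,-.11,0,z0,z1); print("mirror",len(mm)); cc=mm.mean(0); U=np.linalg.svd((mm-cc)[:,:2],full_matrices=0)
        print(cc.round(4),U[2].round(3)); t=(mm-cc)[:,:2]@U[2].T; print(t.min(0).round(4),t.max(0).round(4))
    f=s(.47,.58,-.12,0,.004,.014); print("foot",len(f),f.mean(0).round(4)); 
    if len(f)>5:
        print(cv2.minAreaRect((f[:,:2]*1000).astype(np.float32)))
# height map picture, x up y left, 2mm/px
W=np.vstack(P); H=np.full((500,450),-.02)  # x .2-.9 -> 
x0,x1,y0,y1=.25,.95,-.45,.55; H=np.full((350,500),np.nan)
k=(W[:,0]>x0)&(W[:,0]<x1)&(W[:,1]>y0)&(W[:,1]<y1)&(W[:,2]<.3); W=W[k]; W=W[np.argsort(W[:,2])]
H[((x1-W[:,0])/.002).astype(int).clip(0,349),((y1-W[:,1])/.002).astype(int).clip(0,499)]=W[:,2]
img=np.where(np.isnan(H),0,60+np.clip(H,-.005,.16)/.16*195).astype(np.uint8)
img=cv2.applyColorMap(img,cv2.COLORMAP_JET); img=cv2.resize(img,None,fx=1.6,fy=1.6,interpolation=0)
for g in np.arange(-.4,.55,.1):
    px=int((y1-g)/.002*1.6); cv2.line(img,(px,0),(px,560),(255,255,255),1); cv2.putText(img,f"{g:.1f}",(px,10),0,.4,(255,255,255))
for g in np.arange(.3,.95,.1):
    py=int((x1-g)/.002*1.6); cv2.line(img,(0,py),(800,py),(255,255,255),1); cv2.putText(img,f"{g:.1f}",(0,py),0,.4,(255,255,255))
cv2.imwrite("pics/hm.png",img)
```

```text
A knob 128 [0.4302 0.0456 0.1164] [0.4494 0.0626 0.1589] top [0.4395 0.0538 0.1543]
laser 416 [0.711  0.0422 0.066 ] [0.7997 0.0796 0.1017]
   0.0 [0.7167 0.0636 0.0857] [0.7256 0.075  0.0972] [0.711  0.0439 0.0666]
   0.015 [0.7342 0.0654 0.0887] [0.741  0.0743 0.0971] [0.7264 0.048  0.072 ]
   0.03 [0.7496 0.0668 0.0887] [0.7552 0.079  0.1006] [0.7413 0.0422 0.066 ]
   0.045 [0.762  0.0684 0.0924] [0.7703 0.0796 0.1014] [0.7565 0.0459 0.0725]
   0.06 [0.7786 0.067  0.089 ] [0.7859 0.076  0.0966] [0.7717 0.0506 0.074 ]
   0.075 [0.7923 0.0678 0.0895] [0.7997 0.0765 0.1017] [0.7861 0.0512 0.073 ]
cuv 41 [0.5441 0.0568 0.0935] [0.538  0.0469 0.0851] [0.5513 0.0645 0.0994]
mirror 95
[ 0.5178 -0.0455  0.1139] [[-0.561  0.828]
 [ 0.828  0.561]]
[-0.0341 -0.018 ] [0.0211 0.0261]
mirror 198
[ 0.5136 -0.0403  0.1462] [[ 0.222  0.975]
 [ 0.975 -0.222]]
[-0.0362 -0.0182] [0.0273 0.0205]
foot 212 [ 0.5191 -0.0495  0.0084]
((534.7290649414062, -62.977203369140625), (86.16192626953125, 103.981689453125), 8.301522254943848)
B knob 146 [0.431  0.0378 0.1153] [0.4496 0.0583 0.1541] top [0.4405 0.04
[... 251 characters left out ...]
 [0.7573 0.0706 0.0966] [0.7426 0.0361 0.0619]
   0.045 [0.7641 0.0452 0.083 ] [0.772  0.061  0.0966] [0.7575 0.038  0.0633]
   0.06 [0.7799 0.0495 0.0817] [0.7874 0.0622 0.0933] [0.7725 0.0404 0.0663]
   0.075 [0.7936 0.049  0.0835] [0.8012 0.0618 0.098 ] [0.7877 0.0416 0.0672]
cuv 22 [0.5479 0.0497 0.0917] [0.5445 0.0448 0.0866] [0.5515 0.062  0.0957]
mirror 277
[ 0.5229 -0.0669  0.1125] [[ 0.928 -0.373]
 [-0.373 -0.928]]
[-0.0348 -0.0236] [0.0313 0.0171]
mirror 311
[ 0.5156 -0.0596  0.1421] [[ 0.104 -0.995]
 [ 0.995  0.104]]
[-0.035  -0.0179] [0.0265 0.0283]
foot 231 [ 0.5217 -0.0577  0.0073]
((532.9750366210938, -61.59914016723633), (87.5166015625, 118.44122314453125), 5.187364101409912)
```

View pics/hm.png

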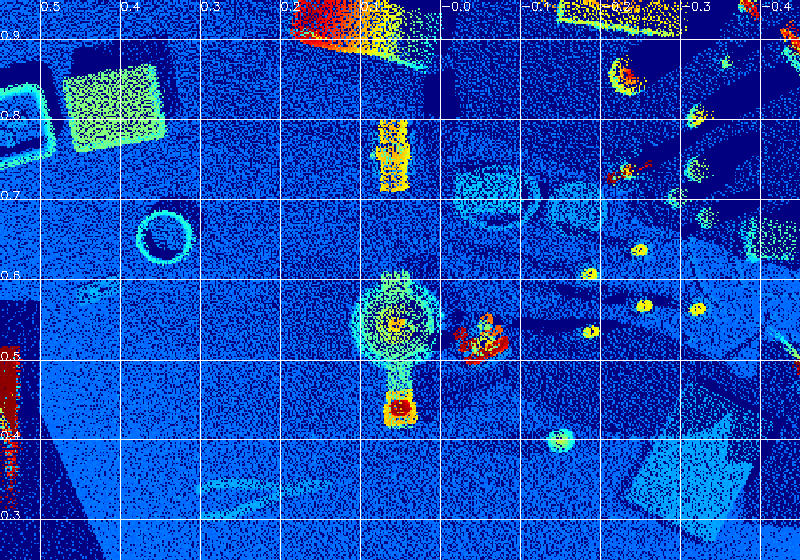

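The standing obstacle is the mirror_mount: scene px (347,245), about 0.10 m from the axis. The grey bare_post at scene px (355,200) stands well outside, and the blue, orange and yellow posts are look-alikes. The crops already show this clearly. I'll use the left area around (0.48, 0.28) as the bare table. Next I move above the mirror and look with the wrist camera.

```bash
cat >> h.py <<'E'
def Q(a): return np.array([0,np.cos(a/2),np.sin(a/2),0])
def Rm(q):
    from scipy.spatial.transform import Rotation as R
    return R.from_quat([q[1],q[2],q[3],q[0]]).as_matrix()
def wristpts():
    s=get_state(); im,d=vision.grab_frame("wrist"); i=vision.camera_info("wrist"); K=np.array(i["mtx"]);T=np.array(i["hand_eye"])
    v,u=np.nonzero(d>0); x=(u-K[0,2])/K[0,0]; y=(v-K[1,2])/K[1,1]; th=np.hypot(x,y); ok=th<1.2
    u,v,x,y,th=[q[ok] for q in (u,v,x,y,th)]; k=np.tan(th)/np.maximum(th,1e-9); z=d[v,u]
    c=np.c_[x*k*z,y*k*z,z]; w=(c@T[:3,:3].T+T[:3,3])@Rm(s["eef_rot"]).T+s["tcp_pos"]
    return im,np.c_[u,v],w
E
python3 - <<'E'
from h import *
s=get_state(); ctrl.movel([.205,-.59,.38],max_speed=.3); 
ctrl.movep([.50,-.06,.36],Q(.335)); s=get_state(); print(s["time"],s["tcp_pos"],s["qpos"].round(2))
im,uv,w=wristpts(); cv2.imwrite("pics/w1.png",im); np.savez("w1.npz",uv=uv,w=w,im=im); print(vision.camera_info("wrist"))
E
```

```text
3.5167 [ 0.5000604  -0.06117076  0.35983256] [ 0.61  0.28 -0.74  1.57  0.19  1.37 -1.38]
{'mtx': array([[371.64829954,   0.        , 319.35127302],
       [  0.        , 371.64829954, 242.85675265],
       [  0.        ,   0.        ,   1.        ]]), 'hand_eye': array([[-2.77722933e-04, -9.58213945e-01, -2.86052369e-01,
         7.24966987e-02],
       [ 9.99999248e-01, -6.07740758e-04,  1.06492020e-03,
         2.00517102e-04],
       [-1.19426707e-03, -2.86051858e-01,  9.58213394e-01,
        -1.42263969e-01],
       [ 0.00000000e+00,  0.00000000e+00,  0.00000000e+00,
         1.00000000e+00]])}
```

View pics/w1.png

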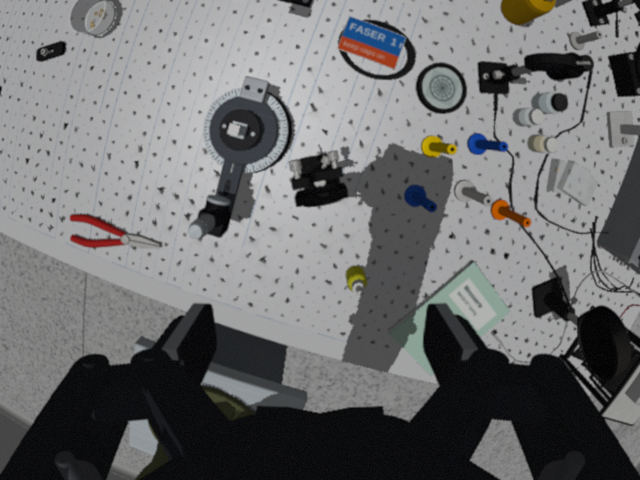

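The wrist view shows the mirror plate at (320,195), nearly parallel to the finger line. Knob at (200,230), cuvette at (238,130). Next I fit the plate, axis and knob from the depth.

```bash
cat > fit.py <<'E'
from h import *
from scipy.optimize import minimize
z=np.load("w1.npz"); w=z["w"]
W=[("w",w)]
for c in ("scene","side"):
    q=np.load(c+"0.npz"); d=q["d"]; v,u=np.nonzero(d>0); W.append((c,world(c,d,np.c_[u,v])))
for n,P in W:
    s=lambda x0,x1,y0,y1,z0,z1: P[(P[:,0]>x0)&(P[:,0]<x1)&(P[:,1]>y0)&(P[:,1]<y1)&(P[:,2]>z0)&(P[:,2]<z1)]
    t=s(.45,.6,-.13,0,-.02,.012); print(n,"table z",np.median(t[:,2]).round(4) if len(t) else None)
    m=s(.47,.58,-.12,.0,.146,.162); print("top",len(m))
    if len(m)>8:
        r=cv2.minAreaRect((m[:,:2]*1000).astype(np.float32)); print(" ",r, m[:,2].max().round(3))
        a=(m[:,:2]-m[:,:2].mean(0)); print("  svd",np.linalg.svd(a)[2][0].round(3))
    k=s(.41,.47,.02,.09,.148,.165); print("knobtop",len(k),k.mean(0).round(4) if len(k) else "", k.min(0).round(4),k.max(0).round(4))
    c=s(.47,.62,-.02,.13,.024,.036)   # divided circle rim
    r=np.hypot(c[:,0]-.545,c[:,1]-.053); c=c[(r>.045)&(r<.07)]
    f=lambda p: np.sum(np.sqrt(1+((np.hypot(c[:,0]-p[0],c[:,1]-p[1])-p[2])/.002)**2))
    if len(c)>20: print("circle",len(c),minimize(f,[.545,.053,.057],method="Nelder-Mead").x.round(4))
E
python3 fit.py
```

```text
w table z -0.0002
top 952
  ((526.415283203125, -51.25623321533203), (47.56827163696289, 52.13664245605469), 27.419668197631836) 0.155
  svd [-0.226 -0.974]
knobtop 231 [0.4429 0.0493 0.1532] [0.4338 0.0414 0.1481] [0.4511 0.0592 0.1562]
circle 985 [0.5455 0.0535 0.0507]
scene table z 0.0005
top 127
  ((513.633056640625, -44.616695404052734), (63.45415496826172, 38.14177703857422), 76.14225769042969) 0.156
  svd [0.241 0.971]
knobtop 45 [0.4396 0.0539 0.1538] [0.4316 0.0456 0.1487] [0.4487 0.0614 0.1589]
circle 162 [0.5446 0.0542 0.0519]
side table z -0.0013
top 131
  ((514.88623046875, -51.62763977050781), (61.475257873535156, 40.08795928955078), 77.37751007080078) 0.153
  svd [-0.102 -0.995]
knobtop 27 [0.4404 0.0457 0.1515] [0.4338 0.0385 0.1484] [0.4474 0.0583 0.1541]
circle 143 [0.5447 0.0559 0.0548]
```

Run:
```python
from h import *
w=np.load("w1.npz")["w"]
m=w[(w[:,0]>.47)&(w[:,0]<.6)&(w[:,1]>-.12)&(w[:,1]<.0)&(w[:,2]>.09)]
best=None
for a in np.arange(.1,.8,.02):
    R=np.array([[np.cos(a),np.sin(a)],[-np.sin(a),np.cos(a)]]); t=(m[m[:,2]>.147][:,:2])@R.T
    h,e=np.histogram(t[:,0],np.arange(t[:,0].min()-.001,t[:,0].max()+.002,.0015)); sc=(h.astype(float)**2).sum()
    if best is None or sc>best[0]: best=(sc,a)
    
print(best); a=best[1]
R=np.array([[np.cos(a),np.sin(a)],[-np.sin(a),np.cos(a)]]); t=m[:,:2]@R.T
for lo in np.arange(t[:,0].min(),t[:,0].max(),.003):
    k=(t[:,0]>=lo)&(t[:,0]<lo+.003); q=t[k]
    print(lo.round(4),k.sum(),(m[k,2]>.147).sum(),"y",np.percentile(q[:,1],[2,98]).round(4),"z",np.percentile(m[k,2],[5,50,95]).round(3))
im=np.load("w1.npz")["im"]; cv2.imwrite("pics/w1c.png",cv2.resize(im[120:250,180:400],None,fx=3.6,fy=3.6,interpolation=cv2.INTER_CUBIC))
```

```text
(np.float64(297135782.0), np.float64(0.3400000000000001))
0.4383 307 307 y [-0.278  -0.1632] z [0.379 0.423 0.446]
0.4413 1330 1330 y [-0.2836 -0.1578] z [0.38  0.43  0.447]
0.4443 1390 1390 y [-0.2845 -0.1587] z [0.379 0.426 0.447]
0.4473 1506 1506 y [-0.2849 -0.1599] z [0.38  0.426 0.448]
0.4503 1715 1712 y [-0.2857 -0.1612] z [0.381 0.426 0.45 ]
0.4533 2402 2386 y [-0.2862 -0.1628] z [0.381 0.428 0.458]
0.4563 4098 4074 y [-0.2871 -0.1629] z [0.381 0.423 0.461]
0.4593 14042 14021 y [-0.2887 -0.165 ] z [0.389 0.443 0.462]
0.4623 8893 8788 y [-0.2903 -0.1645] z [0.402 0.443 0.465]
0.4653 6575 6486 y [-0.263  -0.1869] z [0.432 0.444 0.454]
0.4683 7578 7482 y [-0.2526 -0.19  ] z [0.438 0.457 0.462]
0.4713 452 376 y [-0.2501 -0.2022] z [0.108 0.459 0.463]
0.4743 79 53 y [-0.2274 -0.1993] z [0.119 0.153 0.154]
0.4773 135 62 y [-0.2439 -0.1985] z [0.119 0.121 0.154]
0.4803 198 60 y [-0.2486 -0.1984] z [0.114 0.121 0.154]
0.4833 140 19 y [-0.2479 -0.2021] z [0.105 0.12  0.15 ]
0.4863 77 16 y [-0.2487 -0.2012] z [0.106 0.12  0.149]
0.4893 55 26 y [-0.2483 -0.1975] z [0.109 0.121 0.152]
0.4923 53 38 y [-0.2429 -0.1965] z [0.11  0.15  0.153]
0.4953 60 42 y [-0.2437 -0.1959] z [0.111 0.15  0.152]
0.4983 50 22 y [-0.2439 -0.1967] z [0.111 0.129 0.153]
0.5013 32 0 y [-0.2439 -0.2334] z [0.111 0.114 0.116]
0.5043 33 0 y [-0.244  -0.2335] z [0.109 0.113 0.115]
0.5073 4 0 y [-0.2427 -0.24  ] z [0.106 0.112 0.113]
```

View pics/w1c.png

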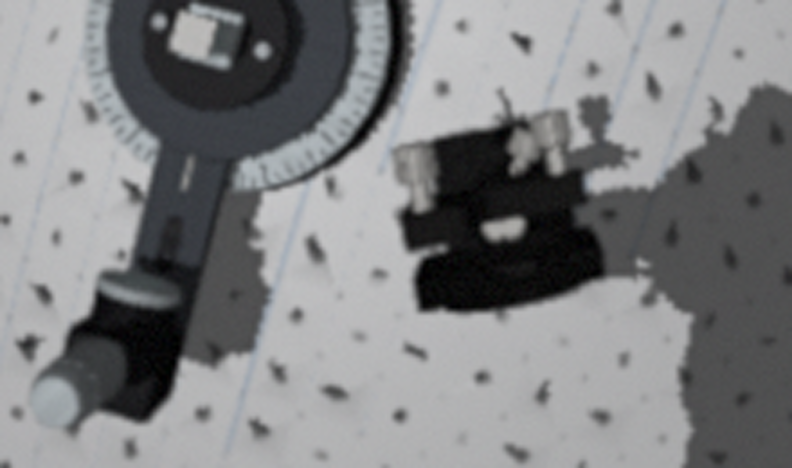

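Run:
```python
from h import *
w=np.load("w1.npz")["w"]
m=w[(w[:,0]>.47)&(w[:,0]<.6)&(w[:,1]>-.12)&(w[:,1]<.0)&(w[:,2]>.09)&(w[:,2]<.165)]
best=None
for a in np.arange(-.1,.8,.02):
    R=np.array([[np.cos(a),np.sin(a)],[-np.sin(a),np.cos(a)]]); t=(m[m[:,2]>.147][:,:2])@R.T
    h,e=np.histogram(t[:,0],np.arange(t[:,0].min()-.001,t[:,0].max()+.002,.0015)); sc=(h.astype(float)**2).sum()
    print(round(a,2),int(sc),end="; ")
    if best is None or sc>best[0]: best=(sc,a)
print(best); a=best[1]
R=np.array([[np.cos(a),np.sin(a)],[-np.sin(a),np.cos(a)]]); t=m[:,:2]@R.T
for lo in np.arange(t[:,0].min(),t[:,0].max(),.003):
    k=(t[:,0]>=lo)&(t[:,0]<lo+.003); q=t[k]; k2=k&(m[:,2]>.145)
    print(lo.round(4),k.sum(),k2.sum(),"y",np.percentile(q[:,1],[2,98]).round(4),"ytop",np.percentile(t[k2,1],[2,98]).round(4) if k2.any() else "","z",np.percentile(m[k,2],[5,50,95]).round(3))
```

```text
-0.1 37324; -0.08 37200; -0.06 37286; -0.04 37292; -0.02 37304; 0.0 37518; 0.02 37548; 0.04 37642; 0.06 37686; 0.08 37760; 0.1 37518; 0.12 37278; 0.14 37132; 0.16 36930; 0.18 36622; 0.2 36422; 0.22 36384; 0.24 36304; 0.26 36476; 0.28 37248; 0.3 38042; 0.32 39222; 0.34 41494; 0.36 40890; 0.38 42260; 0.4 43810; 0.42 44440; 0.44 45824; 0.46 47294; 0.48 47988; 0.5 48306; 0.52 49724; 0.54 48658; 0.56 48112; 0.58 46472; 0.6 45046; 0.62 43810; 0.64 41972; 0.66 41248; 0.68 39898; 0.7 38468; 0.72 37240; 0.74 36018; 0.76 35092; 0.78 33864; (np.float64(49724.0), np.float64(0.5200000000000001))
0.4072 96 61 y [-0.3241 -0.2884] ytop [-0.3168 -0.2948] z [0.138 0.147 0.149]
0.4102 89 89 y [-0.3297 -0.2829] ytop [-0.3297 -0.2829] z [0.148 0.153 0.154]
0.4132 181 160 y [-0.3302 -0.2823] ytop [-0.3303 -0.2823] z [0.111 0.153 0.154]
0.4162 251 165 y [-0.3297 -0.2829] ytop [-0.3304 -0.2821] z [0.111 0.153 0.154]
0.4192 337 124 y [-0.331  -0.2818] ytop [-0.3297 -0.2826] z [0.102 0.134 0.154]
0.4222 32 0 y [-0.3112 -0.3001] ytop  z [0.096 0.097 0.099]
0.4252 8 2 y [-0.3269 -0.288 ] ytop [-0.2929 -0.2873] z [0.097 0.119 0.154]
0.4282 155 56 y [-0.331  -0.2814] ytop [-0.2974 -0.2808] z [0.119 0.12  0.154]
0.4312 154 58 y [-0.3307 -0.2816] ytop [-0.2978 -0.2811] z [0.119 0.12  0.154]
0.4342 160 58 y [-0.3312 -0.2812] ytop [-0.2973 -0.2807] z [0.118 0.12  0.154]
0.4372 174 40 y [-0.3304 -0.2815] ytop [-0.2969 -0.2811] z [0.103 0.119 0.154]
0.4402 33 18 y [-0.3272 -0.2848] ytop [-0.2897 -0.2848] z [0.109 0.147 0.15 ]
0.4432 30 17 y [-0.3287 -0.2853] ytop [-0.2898 -0.2853] z [0.109 0.148 0.15 ]
0.4462 62 35 y [-0.3295 -0.282 ] ytop [-0.292  -0.2817] z [0.111 0.149 0.153]
0.4492 66 38 y [-0.3298 -0.2817] ytop [-0.2925 -0.2816] z [0.111 0.149 0.153]
0.4522 70 37 y [-0.3304 -0.2819] ytop [-0.2922 -0.2817] z [0.11  0.149 0.152]
0.4552 30 13 y [-0.3292 -0.2825] ytop [-0.2915 -0.2821] z [0.107 0.114 0.152]
```

Run:
```python
from h import *
q=Q(.52); g=np.array([.5101,-.0607])
ctrl.movep([*g,.21],q); ctrl.movel([*g,.111],max_speed=.1)
s=get_state(); print(s["time"],s["tcp_pos"].round(4),s["contact_force"].round(2))
ctrl.close_gripper(60); s=get_state(); print(s["width"],s["gripper_force"],s["contact_force"].round(2),s["wrist_torque"].round(3))
ctrl.movel([*g,.15],max_speed=.08); s=get_state(); print(s["width"],s["contact_force"].round(2),s["wrist_torque"].round(3),s["time"])
```

```text
5.3583 [ 0.5106 -0.0606  0.1116] [ 0.44 -0.86  0.15]
0.05129441477756981 62.17174172401428 [-1.    0.37  5.5 ] [ 0.002  0.303 -0.001]
0.05112547356493997 [-0.03  0.64 -4.09] [-0.066  0.064 -0.04 ] 6.4083
```

Run:
```python
from h import *
g=np.array([.5101,-.0607]); p=[.467,.273]
ctrl.movel([*g,.315],max_speed=.15); ctrl.movel([*p,.315],max_speed=.2); ctrl.movel([*p,.125],max_speed=.15)
s=get_state(); f0=s["contact_force"][2]; print(s["time"],s["contact_force"].round(2),s["wrist_torque"].round(3))
z=.125
while z>.107:
    z-=.002; ctrl.movel([*p,z],max_speed=.03); f=get_state()["contact_force"][2]
    if f-f0>2.5: break
print("contact",z,f,f0,get_state()["tcp_pos"].round(4))
ctrl.ungrasp(); ctrl.pause(.2); ctrl.movel([*p,.30],max_speed=.15)
ctrl.movep([.39,.20,.40],Q(.52)); s=get_state(); print(s["time"])
im,uv,w=wristpts(); np.savez("w2.npz",uv=uv,w=w,im=im)
im2,d=vision.grab_frame("scene"); np.savez("scene1.npz",im=im2,d=d)
c=cv2.resize(im2[190:370,200:440],None,fx=2.4,fy=2.4); b=cv2.resize(im,(576,432)); h=np.vstack([c[:,:576],b])
cv2.imwrite("pics/after.png",cv2.resize(h,None,fx=.69,fy=.69,interpolation=cv2.INTER_AREA))
```

```text
10.9083 [-0.31 -0.64 -2.99] [ 0.059 -0.04   0.039]
contact 0.11099999999999999 5.26586469489072 -2.990829347688358 [0.4673 0.2734 0.1116]
15.3417
```

View pics/after.png

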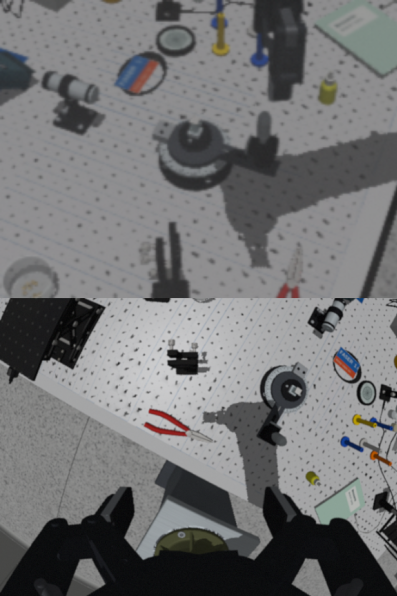

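The mirror now stands upright at about (0.48, 0.28), lower left in the scene crop and at (183,360) in the lower picture, well clear of the circle. Next I take a reference look at the arm at zero, then grip the knob.

Run:
```python
from h import *
ctrl.movep([.50,.053,.33],Q(0)); ctrl.pause(.2)
im,uv,w=wristpts(); np.savez("ref.npz",uv=uv,w=w,im=im)
S=lambda x0,x1,y0,y1,z0,z1: w[(w[:,0]>x0)&(w[:,0]<x1)&(w[:,1]>y0)&(w[:,1]<y1)&(w[:,2]>z0)&(w[:,2]<z1)]
k=S(.41,.47,.02,.09,.15,.16); print("knob",k.mean(0).round(4),cv2.minEnclosingCircle((k[:,:2]*1000).astype(np.float32)))
b=S(.40,.53,.02,.09,.044,.052); print("bar",len(b),[ (x.round(2),np.percentile(b[(b[:,0]>x)&(b[:,0]<x+.02),1],[3,50,97]).round(4)) for x in (.42,.44,.46,.48,.5) if ((b[:,0]>x)&(b[:,0]<x+.02)).sum()>5])
from scipy.optimize import minimize
c=S(.47,.62,-.02,.13,.024,.036); r=np.hypot(c[:,0]-.545,c[:,1]-.053); c=c[(r>.045)&(r<.07)]
f=lambda p: np.sum(np.sqrt(1+((np.hypot(c[:,0]-p[0],c[:,1]-p[1])-p[2])/.002)**2)); print("circle",len(c),minimize(f,[.545,.053,.057],method="Nelder-Mead").x.round(4))
cu=S(.52,.57,.03,.08,.09,.1); print("cuv",len(cu),cu.min(0).round(4),cu.max(0).round(4))
l=S(.66,.86,.0,.12,.06,.115); print("laser",len(l)); 
if len(l): print(l.min(0).round(4),l.max(0).round(4))
print(get_state()["time"],get_state()["tcp_pos"].round(4)); cv2.imwrite("pics/ref.png",im)
for r in range(37):
    t=np.pi+r*np.pi/18
    if ctrl.ik([.545+.105*np.cos(t),.0535+.105*np.sin(t),.1163],Q(0)) is None: print("noik",r)
```

```text
knob [0.4425 0.0504 0.154 ] ((441.3150634765625, 50.50141143798828), 8.793059349060059)Traceback (most recent call last):
  File "<stdin>", line 6, in <module>
AttributeError: 'float' object has no attribute 'round'
```

Run:
```python
from h import *
z=np.load("ref.npz"); w=z["w"]; cv2.imwrite("pics/ref.png",z["im"])
S=lambda x0,x1,y0,y1,z0,z1: w[(w[:,0]>x0)&(w[:,0]<x1)&(w[:,1]>y0)&(w[:,1]<y1)&(w[:,2]>z0)&(w[:,2]<z1)]
b=S(.40,.53,.02,.09,.040,.052)
for x in (.42,.44,.46,.48,.5):
    q=b[(b[:,0]>x)&(b[:,0]<x+.02),1]
    if len(q)>5: print("bar",x,len(q),np.percentile(q,[3,50,97]).round(4))
from scipy.optimize import minimize
c=S(.47,.62,-.02,.13,.024,.036); r=np.hypot(c[:,0]-.545,c[:,1]-.053); c=c[(r>.045)&(r<.07)]
f=lambda p: np.sum(np.sqrt(1+((np.hypot(c[:,0]-p[0],c[:,1]-p[1])-p[2])/.002)**2)); print("circle",len(c),minimize(f,[.545,.053,.057],method="Nelder-Mead").x.round(4))
l=S(.66,.86,.0,.12,.06,.115); print("laser",len(l)); 
if len(l): print(l.min(0).round(4),l.max(0).round(4))
print(get_state()["time"],get_state()["tcp_pos"].round(4))
for r in range(37):
    t=np.pi+r*np.pi/18
    if ctrl.ik([.545+.105*np.cos(t),.0535+.105*np.sin(t),.1163],Q(0)) is None: print("noik",r)
```

```text
bar 0.44 46 [0.0389 0.0561 0.0638]
bar 0.46 367 [0.0391 0.052  0.0638]
bar 0.48 381 [0.0393 0.0521 0.0637]
bar 0.5 644 [0.0269 0.0533 0.0798]
circle 1182 [0.5456 0.0533 0.0502]
laser 299
[0.7123 0.0435 0.0661] [0.7217 0.0719 0.0954]
16.5 [0.4997 0.0544 0.3308]
```

View pics/ref.png

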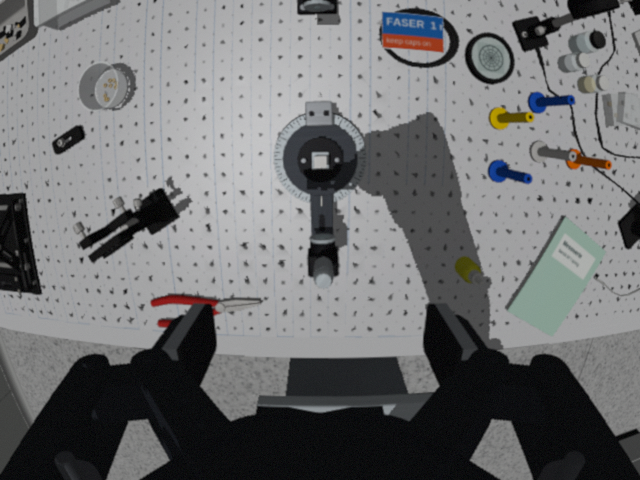

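The reference shows knob (322,278), cuvette (320,160), and the arm in line with the laser at (318,5), so it starts at zero. Fitted axis is (0.5456, 0.0533). Now I grip the knob and try the first steps.

```bash
cat > turn.py <<'E'
from h import *
import json
def run(i0,i1,st,N=40,gain=4e-5):
    C=np.array(st["C"]); 
    for i in range(i0,i1):
        t=st["t0"]+(i+1)*2*np.pi/N
        ctrl.movel([C[0]+st["r"]*np.cos(t),C[1]+st["r"]*np.sin(t),st["z"]],max_speed=.08)
        s=get_state(); F=s["contact_force"][:2]-np.array(st["F0"]); u=np.array([np.cos(t),np.sin(t)]); fr=F@u; ft=F@[-u[1],u[0]]
        print(i+1,round(s["time"],2),"fr %.1f ft %.1f fz %.1f w %.4f"%(fr,ft,s["contact_force"][2],s["width"]),(s["tcp_pos"][:2]-C).round(4),"C",C.round(4))
        C=C+np.clip(gain*fr,-.0008,.0008)*u
        if np.linalg.norm(F)>25: print("STOP"); break
    st["C"]=C.tolist(); json.dump(st,open("st.json","w"))
E
python3 - <<'E'
from turn import *
k=np.array([.441,.0505])
ctrl.movep([*k,.22],Q(0)); ctrl.movel([*k,.1163],max_speed=.1); ctrl.pause(.2); s=get_state(); print(s["tcp_pos"].round(4),s["contact_force"].round(2),s["time"])
F0=s["contact_force"][:2]
ctrl.close_gripper(20); ctrl.pause(.2); s=get_state(); print(s["width"],s["tcp_pos"].round(4),s["contact_force"].round(2))
C=np.array([.5456,.0533]); d=k-C
st=dict(C=C.tolist(),r=.105,t0=float(np.arctan2(d[1],d[0])),z=.1163,F0=F0.tolist()); run(0,5,st)
E
```

```text
[0.4413 0.0505 0.1167] [-1.57 -1.23 -0.39] 18.45
0.0183217532071793 [0.441  0.0505 0.1164] [-0.58  0.12  2.87]
1 19.62 fr -4.5 ft -0.4 fz 1.0 w 0.0183 [-0.1026 -0.0197] C [0.5456 0.0533]
2 19.98 fr -4.2 ft -0.4 fz 1.2 w 0.0184 [-0.0984 -0.0352] C [0.5458 0.0533]
3 20.34 fr -6.0 ft -0.4 fz 0.6 w 0.0186 [-0.0917 -0.0503] C [0.5459 0.0534]
4 20.7 fr -5.5 ft 0.2 fz 1.2 w 0.0184 [-0.0824 -0.0645] C [0.5461 0.0535]
5 21.06 fr -6.2 ft 0.7 fz 2.7 w 0.0182 [-0.0714 -0.0766] C [0.5463 0.0536]
```

Run:
```python
from turn import *
st=json.load(open("st.json")); run(5,39,st)
```

```text
6 21.42 fr -6.3 ft 1.1 fz 3.4 w 0.0182 [-0.0585 -0.087 ] C [0.5465 0.0538]
7 21.77 fr -6.1 ft 0.5 fz 5.1 w 0.0180 [-0.0447 -0.095 ] C [0.5466 0.054 ]
8 22.13 fr -5.4 ft 1.7 fz 5.0 w 0.0185 [-0.0295 -0.1008] C [0.5467 0.0542]
9 22.49 fr -4.2 ft 1.0 fz 6.7 w 0.0185 [-0.0137 -0.1042] C [0.5468 0.0545]
10 22.85 fr -3.4 ft 2.1 fz 7.7 w 0.0186 [ 0.0025 -0.1051] C [0.5468 0.0546]
11 23.21 fr -2.5 ft 1.5 fz 7.4 w 0.0182 [ 0.0187 -0.1035] C [0.5468 0.0548]
12 23.57 fr -1.8 ft 1.7 fz 8.0 w 0.0183 [ 0.0345 -0.0993] C [0.5468 0.0549]
13 23.93 fr -2.2 ft 3.0 fz 6.6 w 0.0182 [ 0.0494 -0.0926] C [0.5468 0.0549]
14 24.28 fr -1.4 ft 2.8 fz 8.0 w 0.0182 [ 0.0632 -0.0837] C [0.5467 0.055 ]
15 24.64 fr -1.1 ft 2.7 fz 8.7 w 0.0181 [ 0.0755 -0.0728] C [0.5467 0.055 ]
16 25.0 fr -0.4 ft 2.1 fz 8.5 w 0.0182 [ 0.0858 -0.0602] C [0.5467 0.0551]
17 25.36 fr -0.0 ft 1.9 fz 7.5 w 0.0183 [ 0.094 -0.046] C [0.5466 0.0551]
18 25.72 fr -0.9 ft 2.2 fz 8.6 w 0.0184 [ 0.0999 -0.0307] C [0.5466 0.0551]
19 26.07 fr 0.3 ft 1.5 fz 8.5 w 0.0181 [ 0.1034 -0.0147] C [0.5466 0.0551]
20 26.43 fr 0.4 ft 1.3 fz 7.3 w 0.0184 [0.10
[... 748 characters left out ...]
 [0.5472 0.0557]
31 30.38 fr 2.8 ft -2.0 fz 6.6 w 0.0187 [-0.02   0.102] C [0.5472 0.0559]
32 30.73 fr 3.5 ft -0.8 fz 7.8 w 0.0182 [-0.036   0.0976] C [0.5472 0.056 ]
33 31.09 fr 2.5 ft -0.8 fz 8.2 w 0.0179 [-0.0512  0.0908] C [0.5471 0.0561]
34 31.45 fr 2.3 ft -1.1 fz 8.3 w 0.0181 [-0.065   0.0817] C [0.5471 0.0562]
35 31.81 fr 3.4 ft -2.1 fz 9.0 w 0.0185 [-0.0773  0.0705] C [0.547  0.0563]
36 32.17 fr 1.5 ft -2.6 fz 9.3 w 0.0184 [-0.0878  0.0573] C [0.5469 0.0564]
37 32.52 fr 0.7 ft -0.8 fz 8.9 w 0.0182 [-0.0961  0.0427] C [0.5469 0.0564]
38 32.88 fr -0.7 ft -1.0 fz 9.5 w 0.0181 [-0.1018  0.0272] C [0.5469 0.0564]
39 33.24 fr -1.5 ft -0.6 fz 9.1 w 0.0183 [-0.1052  0.011 ] C [0.5469 0.0564]
```

Run:
```python
from h import *
k=[.441,.0505]
ctrl.movel([*k,.1163],max_speed=.05); ctrl.pause(.3); s=get_state(); print(s["tcp_pos"].round(4),s["contact_force"].round(2))
ctrl.ungrasp(); ctrl.pause(.2); ctrl.movel([*k,.22],max_speed=.12)
ctrl.movep([.50,.053,.33],Q(0)); ctrl.pause(.2)
r=np.load("ref.npz"); im,uv,w=wristpts(); np.savez("end.npz",uv=uv,w=w,im=im); print(get_state()["time"])
for n,w in(("ref",r["w"]),("end",w)):
    q=w[(w[:,0]>.41)&(w[:,0]<.47)&(w[:,1]>.02)&(w[:,1]<.09)&(w[:,2]>.15)&(w[:,2]<.16)]; print(n,q.mean(0).round(4),cv2.minEnclosingCircle((q[:,:2]*1000).astype(np.float32)))
    b=w[(w[:,0]>.46)&(w[:,0]<.5)&(w[:,1]>.02)&(w[:,1]<.09)&(w[:,2]>.04)&(w[:,2]<.052)]; print("bar",np.percentile(b[:,1],[3,50,97]).round(4))
g=lambda i,x0,x1,y0,y1: np.float32(cv2.cvtColor(i[y0:y1,x0:x1],cv2.COLOR_BGR2GRAY))
for b in ((295,350,230,290),(295,345,95,130),(270,370,110,180)): print(cv2.phaseCorrelate(g(r["im"],*b),g(im,*b),cv2.createHanningWindow((b[1]-b[0],b[3]-b[2]),cv2.CV_32F)))
cv2.imwrite("pics/end.png",im)
```

```text
[0.441  0.0485 0.1163] [3.05 0.25 5.6 ]
36.775
ref [0.4425 0.0504 0.154 ] ((441.3150634765625, 50.50141143798828), 8.793059349060059)
bar [0.0392 0.052  0.0638]
end [0.4427 0.048  0.1539] ((441.5794372558594, 48.21714782714844), 8.906466484069824)
bar [0.0382 0.05   0.0617]
((0.3860597986413161, -0.9228531539692639), 1.0339982056617736)
((-3.4886432372206464, -1.7507506118729204), 0.8469531292385525)
((-2.196117953496504, -1.4395646860782065), 0.9496247694227431)
```

View pics/end.png

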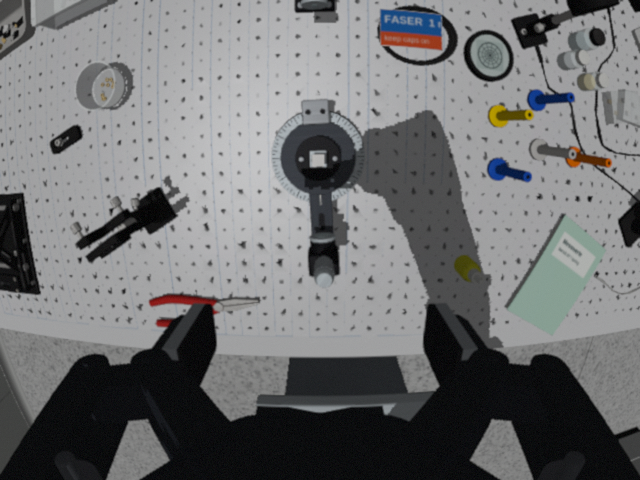

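The arm overshot zero by about 2.3 mm at the knob, because the robot settled 2 mm off its target. I'll regrip and correct, closing the loop on the measured TCP.

Run:
```python
from h import *
def go(x,y,z,n=4):
    c=np.array([x,y,z]); T=c.copy()
    for _ in range(n):
        ctrl.movel(c.tolist(),max_speed=.05); ctrl.pause(.15); e=T-get_state()["tcp_pos"]
        if abs(e[:2]).max()<.0003: break
        c=c+e
    return get_state()["tcp_pos"].round(4)
ctrl.movep([.441,.0483,.22],Q(0)); ctrl.movel([.441,.0483,.1163],max_speed=.12); print(go(.441,.0483,.1163))
ctrl.close_gripper(20); ctrl.pause(.1); print(get_state()["tcp_pos"].round(4), get_state()["width"])
print(go(.441,.0506,.1163,6)); ctrl.ungrasp(); ctrl.pause(.2); p=get_state()["tcp_pos"]; ctrl.movel([p[0],p[1],.22],max_speed=.12)
ctrl.movep([.50,.053,.33],Q(0)); ctrl.pause(.2)
im,uv,w=wristpts(); print(get_state()["time"],get_state()["tcp_pos"].round(4))
q=w[(w[:,0]>.41)&(w[:,0]<.47)&(w[:,1]>.02)&(w[:,1]<.09)&(w[:,2]>.15)&(w[:,2]<.16)]; print(q.mean(0).round(4),cv2.minEnclosingCircle((q[:,:2]*1000).astype(np.float32)))
b=w[(w[:,0]>.46)&(w[:,0]<.5)&(w[:,1]>.02)&(w[:,1]<.09)&(w[:,2]>.04)&(w[:,2]<.052)]; print("bar",np.percentile(b[:,1],[3,50,97]).round(4))
```

```text
[0.4411 0.0482 0.1165]
[0.441  0.0483 0.1164] 0.01836896436639908
[0.4409 0.0507 0.1163]
42.5667 [0.4992 0.0528 0.329 ]
[0.4426 0.0502 0.1541] ((441.5527648925781, 50.09961700439453), 8.878230094909668)
bar [0.0394 0.0511 0.0629]
```

```bash
python3 -c "
from h import *
print(ticket.close_job())"
```

```text
the job is handed in; nothing more can be done
None
```

The mirror mount now stands upright on the bare table to the left, well clear of the circle. The arm made one full counterclockwise turn and, after a small correction for overshooting zero, ended within about 0.4 mm of its start position at the knob. The forces I checked stayed under 10 N, and the job was handed in at about 43 s.

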